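# Stow the flashlight in the kit box and clamp the lid

### The job

Put the flashlight away in the metal kit box: it stands on its lens end, so first lay it gently on its side on the bench clear of the box (lower it, don't let it topple) and let go of it, then take it afresh and lay it, just as gently, flat in the box. After that shut the lid fully, and only then swing the clamp lever over until it lies right down on the lid. Leave the mug, the snow brush and the boot jack where they are.

Things in the scene. Friction and masses are not known exactly. Their poses are not given: they have to be found in the camera images.
- flashlight: Black flashlight, 172 mm long, about 0.35 kg. Origin: centre of the lens face it stands on; z runs from lens to tail. Hexagonal head z 0 to 50 mm, 46 mm across flats, 53 across corners; round barrel 32 mm thick to z 150; tail cap 36 mm thick to z 172. Centre of mass near z 67. Lying, it rests on a head flat and the tail cap (axis 23 mm up at the head, 18 at the tail) and does not roll.
- flashlight_mid (a point): Point on the flashlight's axis half-way along it, 86 mm from the lens face; same axes as the flashlight.
- kit_box: Open aluminium box, empty, fixed to the bench. Outside 150 (its x) x 230 (its y) x 75 mm high without the lid; walls and floor 5 mm thick, inside 140 x 220 x 70, so the flashlight fits only along y. Origin: centre of the underside; x points from the front (clamp side, towards the robot) to the back (lid hinge), z up.
- lid (a joint): Lid angle, rad: 0 shut, grows as it opens; starts about upright (1.57 to 1.72, limit 1.95). Aluminium plate 150 x 230 x 8 mm, 0.25 kg, no handle, hinged on the box's back (+x) rim. Stiff hinge (friction 0.3 N m): it stays at any angle and must be pushed all the way down (2 to 5 N near the free edge), e.g. with closed fingertips on its outer face.
- lid_hinge (a point): Middle of the lid's hinge line (along the box's y), at x +75, y 0, z 75.5 mm in the box's frame. The shut lid reaches 150 mm from here towards the box's front (-x); its underside is at hinge height, its outer (upper) face 8 mm higher.
- lid_edge (a point): Middle of the lid's free edge, on its outer face.
- clamp (a joint): Clamp lever angle, rad: 0 down flat on the shut lid, grows as it opens; starts about upright (1.35 to 1.6, limit 1.8). Steel bar 85 mm long, 30 wide, 10 thick, hinged on a bracket at the box's front. Stiff hinge (friction 0.3 N m, 4 to 5 N near the tip): it stays where it is left.
- clamp_hinge (a point): Hinge of the clamp lever (axis along the box's y), on the bar's mid-plane, at x -83, y +60, z 90 mm in the box's frame. Down, the bar points from here to the box's back (+x), upper face 5 mm above the hinge, lower face 1.5 mm above the lid.
- clamp_tip (a point): Middle of the clamp lever's free end, on its outer (upper when down) face, 85 mm from the hinge.
- mug: White ceramic mug, upright, 82 mm in diameter, 95 mm high, handle at its +y side reaching 37 mm out. Origin: centre of its underside. To be left alone.
- snow_brush: Short red plastic snow brush lying on the bench, 260 mm long (its x), 36 mm wide, 43 mm high. Origin on the bench below it. To be left alone.
- boot_jack: Cast aluminium boot jack, 225 mm long (its x), 120 mm wide, about 65 mm high, with forked end to its +x and a hinged lever arm on top. Origin on the bench below it. To be left alone.
Mind the look-alikes: they are no part of the job. Several things look just like the flashlight: the one meant starts farthest from the robot's base.

How it is judged:
By the outcome, as a careful person would: the job done as asked, in the order asked, and still so for the second after the job is handed in, with the robot touching nothing.
It also fails if it takes over 72 s, if anything falls off the work surface, if the arm or the gripper's body presses on something with over 40 N, if the wrist force passes 120 N, or if a joint passes its speed limit or range.

### The arm

A 6-joint arm with a two-finger parallel gripper is mounted at the origin on the work surface. World frame = base frame: x ahead of the robot, y to its left, z up, the work surface at z = 0. Lengths are in m, angles in rad, forces in N, time in s.
With the tool pointing down it reaches from about 0.35 to 0.8 m from the base axis. Payload 7.3 kg.
Tool frame: the origin (TCP) lies between the finger pads; the fingertips stand 25 mm ahead of it and the grasp point (between the pads) lies 6 mm ahead of it (r.tip_extent is the distance from the TCP to the fingertips, in m); z points along the fingers, y is the direction in which the jaws open and shut (so a half turn about z gives the same grasp; the last joint's range is limited). The gripper opens to 85 mm and grips with 20 to 120 N. Pads are 22 mm wide; open, the fingers measure 114 mm over their backs; the gripper's body (76 mm by 85 mm) begins 54 mm behind the grasp point. The pads swing forward as they close: fully open they stand 13 mm farther back than shut.
Start: joints at [-1.426, 0.342, 1.524, -0, 1.275, -0.146], TCP at [0.151, -0.503, 0.218] pointing down, gripper open.
Joint ranges: [-2.53, 2.53], [-0.77, 2.02], [0.04, 2.7], [-1, 4.14], [0.28, 2.66], [-3.11, 3.11]. Speed limits (rad/s): [2.57, 2.57, 3.14, 3.14, 3.14, 3.14].

### API

Orientations are given as a unit quaternion [x, y, z, w].
In Python, from workcell import r, command_gripper, optics gives the robot as it stands. The module is installed in compiled form; this text tells all that it offers. Calls block until the motion is done:
- r.reach(position, orientation): joint-space move of the TCP to a pose.
- r.move_straight(position, orientation=None, speed=0.15, max_force=None): straight line of the TCP; orientation=None keeps the orientation; speed is the mean speed in m/s. With max_force (N) it stops when the force on the tool has changed by that much, and returns True; else False.
- r.movej(angles): joint-space move.
- command_gripper(opening, force=None): finger opening in m; force is the grip in N (None keeps the last); returns when the fingers have stopped.
- r.hold(seconds).
- r.solve_ik(position, orientation): joint angles nearest the present ones, or None.
- r.read_state(): the state.
- optics.get_image(name): name is "side" or "top"; returns (picture, depth): 420x560x3 uint8, red, green, blue; 420x560 float32, m along the optical axis (not along the pixel's ray), 0 where there is no reading.
- optics.camera_model(name): a dict with "K" (3x3 intrinsics, pixels), "R" (3x3) and "t" (3): a world point X has camera coordinates R X + t. Camera axes: x right, y down, z forward; pixel columns grow to the right and rows downward; lengths in m; the calibration is good to about 2 mm. A picture is of the moment at which its call begins. camera_model takes no time and is no camera call.
A pose or a line that the arm cannot do raises r.PlanningError and nothing moves.
- r.finish_job(): hands the job in, once; it reports no verdict.
The state is a dict: "time_s": time; "joint_positions": joint angles; "dq": joint speeds; "tau": joint torques, N m; "eef_pos": TCP position; "eef_rot": TCP orientation; "contact_force": force on the tool from outside, world axes, zero at the start; "torque": the same for the moment, N m; "grip_width": finger opening in m.
Only numpy, scipy, OpenCV 4.12 (cv2) and the standard library are available. Lean on these libraries where they do the work, as an engineer would, in place of code of your own. Each camera call takes 0.05 s, during which the arm holds its last target. There are 200 camera calls.

## Working session

There is one attempt and no reset: what is moved stays moved. The work goes in short steps, each a Python script; the robot and the scene stay as the last script left them, time stands still between calls to the robot, and variables do not carry over. Pictures are saved under pics/ and viewed, about 8 in all and at most 12, crops included, and the job is handed in when it is done.

```bash
mkdir -p pics
cat > h.py <<'E'
import numpy as np, cv2
from workcell import r, command_gripper, optics
from scipy.spatial.transform import Rotation as Rot
def snap(n):
    im,d=optics.get_image(n); return im,d
def save(im,f): cv2.imwrite('pics/'+f,cv2.cvtColor(im,cv2.COLOR_RGB2BGR))
def cloud(n,d):
    c=optics.camera_model(n);K=np.array(c['K']);R=np.array(c['R']);t=np.array(c['t'])
    v,u=np.mgrid[:d.shape[0],:d.shape[1]]
    P=np.stack([(u-K[0,2])/K[0,0]*d,(v-K[1,2])/K[1,1]*d,d],-1)
    W=(P-t)@R; W[d==0]=np.nan; return W
def proj(n,X):
    c=optics.camera_model(n); p=np.array(c['R'])@X+np.array(c['t']); p=np.array(c['K'])@p; return p[:2]/p[2]
E
python3 - <<'E'
from h import *
for n in('top','side'):
    im,d=snap(n); save(im,n+'0.png'); np.save(n+'0.npy',d); np.save(n+'0i.npy',im)
    c=optics.camera_model(n);print(n,c['K'],-np.array(c['R']).T@c['t'],np.array(c['R'])[2])
print(r.read_state()['time_s'], r.tip_extent)
E
```

```text
top [[416.05057407   0.         274.56117558]
 [  0.         416.05057407 209.17638118]
 [  0.           0.           1.        ]] [0.44857118 0.01609589 0.97388123] [ 8.47562007e-02  9.26524983e-04 -9.96401289e-01]
side [[466.00093139   0.         284.0169506 ]
 [  0.         466.00093139 207.89179661]
 [  0.           0.           1.        ]] [ 0.4313036  -0.95815527  0.66115652] [ 0.08048452  0.8596501  -0.50450366]
0.1 0.025
```

View pics/top0.png

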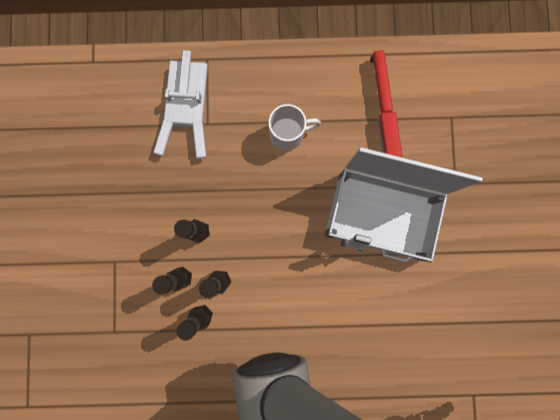

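View pics/side0.png

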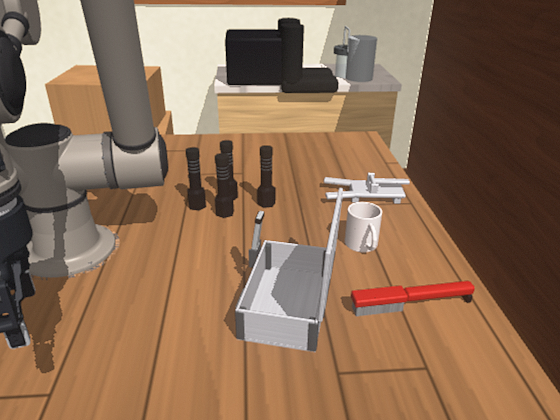

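The top view shows four flashlight look-alikes, with tail caps at about (184,229), (163,285), (209,287) and (188,329). The box is at (388,215), its lid upright along its upper edge and the clamp at (357,240). The mug is at (287,128), the brush at (388,105) and the boot jack at (185,105). Next I measure everything.

Run:
```python
from h import *
im=np.load('top0i.npy');d=np.load('top0.npy');W=cloud('top',d)
dark=(im.max(2)<70)
m=dark.copy();m[:,260:]=0;m[:200]=0
m&=W[...,2]>0.155
n,l,s,c=cv2.connectedComponentsWithStats(m.astype(np.uint8))
for i in range(1,n):
    if s[i,4]>30:
        P=W[l==i];(x,y),rad=cv2.minEnclosingCircle(np.argwhere(l==i)[:,::-1].astype(np.float32))
        a=np.nanmedian(P,0);print('tail',c[i].round(1),s[i,4],a.round(4),((P.min(0)+P.max(0))/2).round(4),np.ptp(P,0).round(3),'dist',np.hypot(*a[:2]).round(3))
# bench check
print('bench',np.nanmedian(W[280:300,60:100,2]))
# box rim points in the top view: z 70..80mm
z=W[...,2];reg=np.zeros_like(m);reg[140:275,315:490]=1
rim=reg&(abs(z-.0755)<.004)
P=W[rim][:,:2];print('rim',len(P));
print(cv2.minAreaRect((P*1000).astype(np.float32)))
fl=reg&(abs(z-.005)<.004)&(im.max(2)-im.min(2)<25)
P=W[fl][:,:2];print('floor',len(P),cv2.minAreaRect((P*1000).astype(np.float32)))
lid=reg&(z>.1)
P=W[lid];print('lid',len(P),np.nanmax(P[:,2]),cv2.minAreaRect((P[:,:2]*1000).astype(np.float32)))
side=np.load('side0i.npy')
save(cv2.resize(im[200:345,140:240],None,fx=5,fy=4*1.0,interpolation=cv2.INTER_CUBIC) if 0 else cv2.resize(np.hstack([im[205:345,140:250],side[135:275,180:290]]),None,fx=3.6,fy=3.6,interpolation=cv2.INTER_CUBIC),'crop1.png')
```

```text
tail [183.8 228.6] 268 [0.4836 0.1927 0.1706] [0.4843 0.194  0.1651] [0.033 0.032 0.019] dist 0.521
tail [162.  284.5] 279 [0.378  0.2358 0.1704] [0.3784 0.2372 0.1646] [0.032 0.034 0.019] dist 0.446
tail [208.2 288. ] 279 [0.3696 0.1477 0.1705] [0.3692 0.1482 0.1653] [0.034 0.034 0.02 ] dist 0.398
tail [185.9 329.7] 289 [0.2925 0.1907 0.1706] [0.2916 0.1924 0.1654] [0.033 0.036 0.02 ] dist 0.349
tail [249.9 368.1] 336 [0.2401 0.0649 0.2468] [0.2393 0.0712 0.2308] [0.02  0.043 0.088] dist 0.249
bench -0.0014184542487472682
rim 721
((500.3822326660156, -226.30841064453125), (230.79129028320312, 167.26263427734375), 73.52928924560547)
floor 4936 ((542.5206298828125, -263.8484191894531), (284.04669189453125, 250.3252716064453), 66.8869857788086)
lid 2789 0.22711866553902477 ((507.39312744140625, -228.4884033203125), (230.66770935058594, 174.4496307373047), 74.01424407958984)
```

View pics/crop1.png

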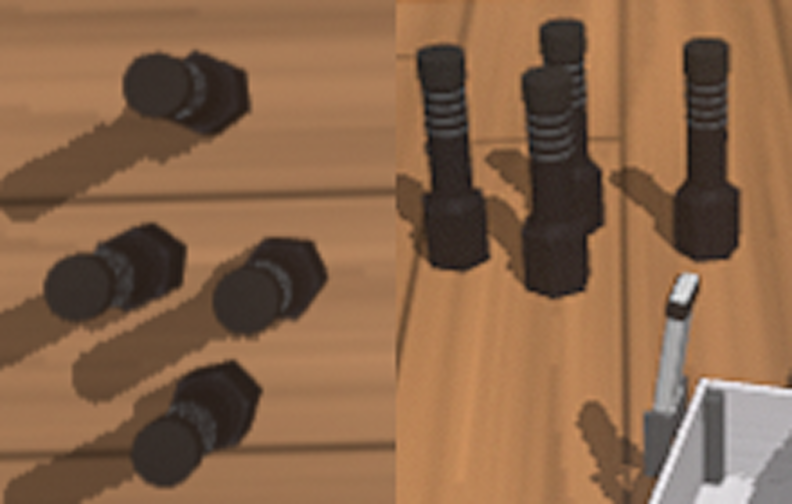

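The four candidates, by tail-cap pixel and distance from the base:

| Tail cap (px) | Distance (m) |
|---|---|
| (184,229) | 0.521 |
| (162,285) | 0.446 |
| (208,288) | 0.398 |
| (186,330) | 0.349 |

The one meant is (184,229), which stands at x=0.484, y=0.193 and is the farthest. The crop confirms it as the top one on the left and the rightmost one on the right. Next I need the hex yaw, the box frame and the lid and clamp angles.

Run:
```python
from h import *
C=np.array([.484,.193])
for n in('top','side'):
    im=np.load(n+'0i.npy');d=np.load(n+'0.npy');W=cloud(n,d);z=W[...,2]
    near=np.hypot(W[...,0]-C[0],W[...,1]-C[1])<.04
    for lo,hi,lab in((.006,.044,'head'),(.06,.145,'barrel'),(.046,.056,'headtop'),(.165,.176,'tail')):
        P=W[near&(z>lo)&(z<hi)&(im.max(2)<80)]
        if len(P)<8: continue
        print(n,lab,len(P),'mean',P.mean(0).round(4),'mm rel rng',((P.min(0)[:2]-C)*1e3).round(1),((P.max(0)[:2]-C)*1e3).round(1))
        q=(P[:,:2]-C)*1e3
        if lab=='barrel':  # circle fit
            A=np.c_[2*q,np.ones(len(q))];s=np.linalg.lstsq(A,(q**2).sum(1),rcond=None)[0];print('  circle',s[:2].round(1),np.sqrt(s[2]+s[0]**2+s[1]**2).round(1))
        if 'head' in lab:
            a=np.degrees(np.arctan2(q[:,1],q[:,0]));rr=np.hypot(*q.T)
            for k in range(-180,180,10):
                m=(a>=k)&(a<k+10)
                if m.sum()>2: print('  ',k+5,m.sum(),np.median(rr[m]).round(1),rr[m].max().round(1),end=';')
            print()
# box
yaw=np.radians(-16.3);B=np.array([.50,-.226])
for n in('top','side'):
    im=np.load(n+'0i.npy');d=np.load(n+'0.npy');W=cloud(n,d)
    L=W.copy();L[...,:2]=(W[...,:2]-B)@np.array([[np.cos(yaw),-np.sin(yaw)],[np.sin(yaw),np.cos(yaw)]])
    grey=(im.max(2).astype(int)-im.min(2)<30)
    P=L[grey&(abs(L[...,0])<.15)&(abs(L[...,1])<.15)]*1e3
    R=P[abs(P[:,2]-75)<5]
    print(n,'rim',len(R),'x pct',np.percentile(R[:,0],[0,2,25,50,75,98,100]).round(1),'y',np.percentile(R[:,1],[0,2,25,50,75,98,100]).round(1),'z',np.median(R[:,2]))
    for s in(-1,1):
        m=R[(abs(R[:,1]-s*112)<8)&(abs(R[:,0])<60)]
        if len(m)>5:print('  yside',s,len(m),np.polyfit(m[:,0],m[:,1],1).round(4))
    m=R[(abs(R[:,0]+72)<9)&(abs(R[:,1])<105)&(R[:,1]<30)]
    if len(m)>5:print('  front',len(m),np.polyfit(m[:,1],m[:,0],1).round(4), m[:,0].min(),m[:,0].max())
    l=P[(P[:,2]>100)&(P[:,0]>40)]
    print('  lid',len(l),'x=a+bz',np.polyfit(l[:,2]-75.5,l[:,0],1).round(4),'y',l[:,1].min(),l[:,1].max(),'zmax',l[:,2].max(),'x~y',np.linalg.lstsq(np.c_[l[:,1],l[:,2]-75.5,np.ones(len(l))],l[:,0],rcond=None)[0].round(4))
    c=P[(P[:,2]>100)&(P[:,0]<-30)&(abs(P[:,1]-60)<40)]
    if len(c)>5:print('  clamp',len(c),c.min(0).round(1),c.max(0).round(1),'x=a+b(z-90)',np.polyfit(c[:,2]-90,c[:,0],1).round(3))
```

```text
top head 55 mean [0.4811 0.1772 0.0263] mm rel rng [-25.  -21.6] [25.3  1.8]
   -175 3 25.0 25.0;   -165 4 22.4 23.2;   -155 3 21.0 21.8;   -135 3 21.2 21.7;   -125 3 22.5 23.0;   -115 4 23.2 23.7;   -105 5 21.8 22.7;   -95 5 20.2 20.8;   -85 4 20.1 20.3;   -75 4 20.6 20.8;   -65 5 21.5 21.9;   -55 6 23.3 24.4;
top barrel 105 mean [0.482  0.183  0.1028] mm rel rng [-15.3 -13.4] [15.3 -0.3]
  circle [0.5 3. ] 16.2
top headtop 133 mean [0.4828 0.1864 0.0506] mm rel rng [-25.  -20.6] [24. 22.]
   -175 6 19.7 25.0;   -165 6 18.0 22.0;   -155 5 18.7 20.7;   -145 4 17.7 19.8;   -135 5 18.0 21.5;   -125 7 18.1 23.0;   -115 6 18.8 22.4;   -105 5 18.7 21.2;   -95 5 18.1 20.4;   -85 6 18.5 20.6;   -75 5 16.4 18.5;   -65 5 17.7 20.7;   -55 7 18.8 23.0;   -45 6 19.2 23.1;   -35 5 20.4 22.3;   -25 5 19.3 21.3;   -15 3 19.9 22.1;   -5 6 20.5 23.9;   5 6 20.6 24.2;   15 4 22.5 24.7;   25 3 23.6 24.7;   135 3 23.5 23.9;   145 4 20.8 22.1;   155 3 22.2 23.0;   165 6 20.0 23.2;   175 5 20.7 22.8;
top tail 260 mean [0.4842 0.1943 0.1706] mm rel rng [-16.2 -14.8] [16.8 17.3]
side head 201 mean [0.4863 0
[... 1295 characters left out ...]
15.31430247999914 zmax 227.11866553902476 x~y [-5.60000e-03  5.52000e-02  8.06686e+01]
  clamp 223 [-79.7  43.8 100.1] [-58.2  81.5 176.3] x=a+b(z-90) [  0.197 -81.635]
side rim 908 x pct [-80.4 -71.6 -60.1 -19.9  40.6  83.5  91.5] y [-117.1 -115.3 -112.5  -77.5   90.4  113.7  117.8] z 74.91481729790121
  yside -1 283 [ 8.000000e-04 -1.129088e+02]
  yside 1 177 [8.800000e-03 1.113089e+02]
  front 25 [-2.60000e-03 -6.38093e+01] -64.69668665307219 -63.02274881075175
  lid 831 x=a+bz [1.47000e-02 9.26036e+01] y -116.59558220039405 111.34908708022182 zmax 228.64508843798637 x~y [7.10000e-03 1.15000e-02 9.33027e+01]
  clamp 234 [-76.2  38.5 100. ] [-55.2  72.9 178. ] x=a+b(z-90) [  0.133 -71.746]
```

```bash
cat >> h.py <<'E'
YAW=np.radians(-16.1); B=np.array([.5072,-.2281,0.]); F=np.array([.4855,.194]); EY=np.radians(93)
bx=np.array([np.cos(YAW),np.sin(YAW),0]); by=np.array([-bx[1],bx[0],0]); bz=np.array([0,0,1.])
def box(x,y,z): return B+x*bx+y*by+z*bz
def quat(yaw,t,flip=0):
    """tool z along horizontal yaw, t below horizontal (pi/2: down); tool y horizontal; flip = half turn"""
    e=np.array([np.cos(yaw),np.sin(yaw),0]);z=np.cos(t)*e-np.sin(t)*bz
    y=np.cross(bz,e)*(-1 if flip else 1)
    return Rot.from_matrix(np.c_[np.cross(y,z),y,z]).as_quat()
def zax(q): return Rot.from_quat(q).apply([0,0,1])
def tcp(pt,q,off=.006): return np.asarray(pt)-off*zax(q)   # TCP so that the point 'off' ahead of it sits at pt
E
python3 - <<'E'
from h import *
d=np.radians
G=np.r_[F,.083]; e=np.r_[np.cos(EY),np.sin(EY),0]
def s(n,p,q):
    a=r.solve_ik(list(p),list(q)); print(n, None if a is None else np.round(a,2))
for t in(0,10,20,30,40):
  for f in(0,1):
    q=quat(EY,d(t),f)
    s(f'grasp t{t} f{f}',tcp(G,q),q); s('  pre',tcp(G-.11*zax(q),q),q)
    q2=quat(EY,d(t+90),f); s('  lay',tcp([.48,.06,.022],q2),q2)
for f in(0,1):
    q=quat(YAW+np.pi/2,d(90),f); s(f'box f{f}',tcp(box(0,0,.03),q),q)
    for t in(20,45,70,90):
        q=quat(YAW+np.pi,d(t),f); s(f'lid90 t{t} f{f}',tcp(box(.12,-.02,.2),q,.025),q)
        q=quat(YAW+np.pi,d(t),f); s(f'lid0 t{t} f{f}',tcp(box(-.06,-.02,.083),q,.025),q)
        q=quat(YAW,d(t),f); s(f'clamp90 t{t} f{f}',tcp(box(-.095,.06,.16),q,.025),q)
        s(f'clamp0 t{t} f{f}',tcp(box(-.01,.06,.095),q,.025),q)
E
```

```text
grasp t0 f0 [-0.42  1.08  1.75  1.12  1.71  1.84]
  pre [-0.59  1.11  1.63  0.97  1.81  1.91]
  lay [-0.03  0.52  1.87 -0.    0.76  3.05]
grasp t0 f1 [-0.42  1.08  1.75  1.12  1.71 -1.3 ]
  pre [-0.59  1.11  1.63  0.97  1.81 -1.24]
  lay [-0.03  0.52  1.87 -0.    0.76 -0.09]
grasp t10 f0 [-0.41  0.97  1.79  1.08  1.57  1.91]
  pre [-0.58  0.96  1.68  0.93  1.7   1.98]
  lay [ 0.09  0.54  1.85 -0.25  0.78 -2.93]
grasp t10 f1 [-0.41  0.97  1.79  1.08  1.57 -1.23]
  pre [-0.58  0.96  1.68  0.93  1.7  -1.16]
  lay [ 0.09  0.54  1.85 -0.25  0.78  0.21]
grasp t20 f0 [-0.38  0.85  1.82  1.04  1.44  2.  ]
  pre [-0.55  0.81  1.71  0.89  1.6   2.07]
  lay [ 0.2   0.58  1.82 -0.47  0.85 -2.66]
grasp t20 f1 [-0.38  0.85  1.82  1.04  1.44 -1.15]
  pre [-0.55  0.81  1.71  0.89  1.6  -1.08]
  lay [ 0.2   0.58  1.82 -0.47  0.85  0.48]
grasp t30 f0 [-0.34  0.74  1.84  0.98  1.32  2.1 ]
  pre [-0.5   0.67  1.74  0.83  1.5   2.18]
  lay [ 0.3   0.64  1.78 -0.63  0.96 -2.46]
grasp t30 f1 [-0.34  0.74  1.84  0.98  1.32 -1.04]
  pre [-0.5   0.67  1.74  0.83  1.5  -0.97]
  lay [ 0.3   0.64  1.78 -0.63  0.
[... 1127 characters left out ...]
20 f1 [-0.49  1.26  0.65 -0.3   2.42 -1.87]
clamp90 t20 f1 None
clamp0 t20 f1 [-0.74  0.88  2.67  2.71  1.59 -1.75]
lid90 t45 f1 None
lid0 t45 f1 [-0.52  0.94  1.02 -0.18  1.94 -1.8 ]
clamp90 t45 f1 [-0.75 -0.03  2.47  1.65  0.32 -0.43]
clamp0 t45 f1 [-0.61  0.31  2.37  2.47  0.37 -1.17]
lid90 t70 f1 [-0.5   0.95  0.47 -0.08  2.07 -1.82]
lid0 t70 f1 [-0.56  0.63  1.42 -0.1   1.43 -1.82]
clamp90 t70 f1 [-0.57  0.05  2.07  0.15  0.69  1.19]
clamp0 t70 f1 [-0.51  0.31  1.96  0.15  0.54  1.23]
lid90 t90 f1 [-0.54  0.63  1.02 -0.    1.48 -1.83]
lid0 t90 f1 [-0.63  0.42  1.74 -0.    0.98 -1.92]
clamp90 t90 f1 [-0.49  0.25  1.76 -0.    1.14  1.36]
clamp0 t90 f1 [-0.46  0.47  1.62 -0.    1.06  1.39]
```

Run:
```python
from h import *
T=np.radians(20);q=quat(EY,T,1);G=np.r_[F,.083]
command_gripper(.07,60)
r.reach([.3,-.35,.40],quat(EY,np.radians(70),1))
pre=tcp(G-.11*zax(q),q)
r.reach(pre+[0,-.03,.2],q)
r.move_straight(pre,speed=.2)
st=r.read_state();print(st['time_s'],st['eef_pos'],st['contact_force'])
hit=r.move_straight(tcp(G,q),speed=.08,max_force=8)
print('hit',hit)
im,_=snap('side');save(cv2.resize(im[100:300,130:400],None,fx=2.8,fy=2.8),'pregrip.png')
print(r.read_state()['time_s'],r.read_state()['contact_force'],np.array(r.read_state()['eef_pos'])-tcp(G,q))
```

```text
4.2583 [0.49159965 0.08480521 0.1234517 ] [ 0.18058801  0.41156479 -0.40144597]
hit False
5.8333 [0.14850056 0.94263707 0.35648728] [ 1.45834643e-04 -2.73105867e-04  3.86580971e-05]
```

View pics/pregrip.png

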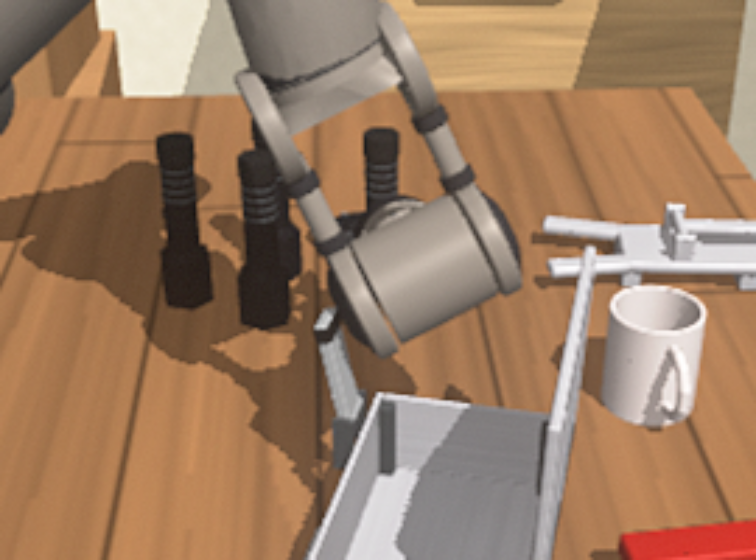

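The side view shows the target flashlight still upright behind the wrist. The clamp lever's tip has moved from about (262,215) to (246,214) in full-image pixels, so the wrist brushed it further open as it came in. That does no harm to the job, but I'll leave upwards and away from it. Now I grip, lift, turn and lay it down.

Run:
```python
from h import *
T=np.radians(20);q=quat(EY,T,1);G=np.r_[F,.083]
f0=np.array(r.read_state()['contact_force'])
command_gripper(.02,60);st=r.read_state();print('grip',st['grip_width'],np.array(st['contact_force'])-f0)
r.move_straight(np.array(st['eef_pos'])+[0,0,.12],speed=.12)
st=r.read_state();print('lift',st['grip_width'],np.array(st['contact_force'])-f0,st['time_s'])
im,d=snap('side');save(cv2.resize(im[60:300,130:400],None,fx=2.4,fy=2.4),'lifted.png');np.save('s1.npy',d)
```

```text
grip 0.020201186802858127 [-0.21601156 -0.63884103 -0.8281336 ]
lift 0.019887735897482783 [-0.42198474 -1.81773049 -0.80013581] 7.5167
```

View pics/lifted.png

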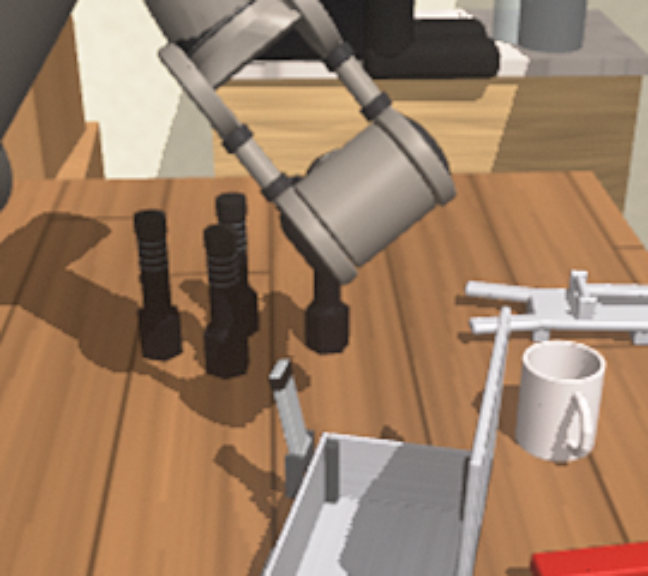

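The grip closed to 20 mm on nothing. The flashlight is still standing, with its head at about (266,195) in full-image pixels. I'm measuring the flashlight and the fingers relative to the tool before trying again.

Run:
```python
from h import *
st=r.read_state();R=Rot.from_quat(st['eef_rot']);print('R',R.as_matrix().round(3),st['eef_pos'],np.round(st['joint_positions'],2))
im,d=snap('top');W=cloud('top',d)
save(np.hstack([im[150:330,130:330]]).repeat(3,0).repeat(3,1),'top1.png')
z=W[...,2]
for n in('top','side'):
    i2,d2=(im,d) if n=='top' else snap('side')
    W=cloud(n,d2);near=np.hypot(W[...,0]-F[0],W[...,1]-F[1])<.06
    for lo,hi in((.006,.044),(.06,.145),(.165,.176)):
        P=W[near&(W[...,2]>lo)&(W[...,2]<hi)&(i2.max(2)<80)]
        if len(P)>5: print(n,lo,len(P),P.mean(0).round(4),P.min(0).round(3),P.max(0).round(3))
```

```text
R [[-0.017  0.999 -0.05 ]
 [ 0.341  0.052  0.939]
 [ 0.94  -0.001 -0.342]] [0.48563075 0.18832134 0.20441779] [-0.38  0.63  1.8   1.02  1.57 -0.93]
top 0.006 33 [0.4829 0.1802 0.0268] [0.459 0.173 0.006] [0.506 0.216 0.044]
top 0.06 57 [0.4886 0.1821 0.1042] [0.469 0.179 0.06 ] [0.499 0.193 0.137]
top 0.165 240 [0.4847 0.1952 0.1705] [0.468 0.178 0.166] [0.501 0.21  0.174]
side 0.006 202 [0.4861 0.1778 0.0257] [0.462 0.168 0.006] [0.51  0.194 0.044]
side 0.06 135 [0.4858 0.1837 0.08  ] [0.473 0.175 0.061] [0.501 0.196 0.103]
```

View pics/top1.png

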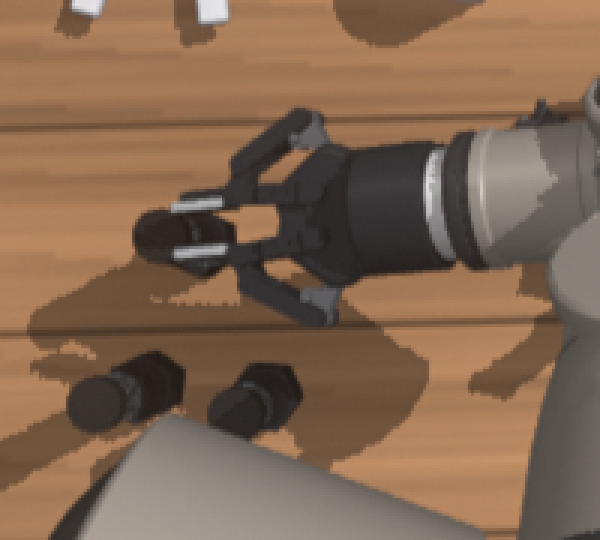

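Run:
```python
from h import *
st=r.read_state();R=Rot.from_quat(st['eef_rot']);p=np.array(st['eef_pos'])
im,d=snap('top');W=cloud('top',d)
m=np.zeros(d.shape,bool);m[205:245,180:225]=1
for lab,mm in(('white pads',m&(im.min(2)>150)),('gripper>0.12',None)):
    if mm is None:
        T=R.inv().apply((np.nan_to_num(W,nan=9).reshape(-1,3)-p)).reshape(W.shape); mm=(abs(T[...,0])<.06)&(abs(T[...,1])<.06)&(T[...,2]>-.2)&(T[...,2]<.06)&(W[...,2]>.176)
    P=W[mm];t=R.inv().apply(P-p)
    print(lab,len(P),'world',P.min(0).round(3),P.max(0).round(3),'tool',t.min(0).round(3),t.max(0).round(3))
    for a in np.arange(-.1,.06,.01):
        k=(t[:,2]>a)&(t[:,2]<a+.01)
        if k.sum(): print('  z',a.round(2),k.sum(),'y',t[k,1].min().round(3),t[k,1].max().round(3),'x',t[k,0].min().round(3),t[k,0].max().round(3))
print('proj tip expected',proj('top',p+R.apply([0,0,.025])),'tcp',proj('top',p))
```

```text
white pads 68 world [nan nan nan] [nan nan nan] tool [nan nan nan] [nan nan nan]
  z -0.06 1 y 0.013 0.013 x 0.01 0.01
  z -0.05 19 y -0.017 0.014 x 0.008 0.012
  z -0.04 19 y -0.016 0.015 x 0.007 0.011
  z -0.03 22 y -0.017 0.014 x 0.009 0.012
  z -0.02 5 y -0.016 0.015 x 0.008 0.011
gripper>0.12 3663 world [0.431 0.005 0.202] [0.551 0.177 0.305] tool [-0.018 -0.06  -0.2  ] [ 0.039  0.06  -0.014]
  z -0.1 248 y -0.06 0.06 x -0.005 0.018
  z -0.09 203 y -0.057 0.054 x -0.012 0.018
  z -0.08 180 y -0.051 0.049 x -0.014 0.017
  z -0.07 230 y -0.045 0.042 x -0.012 0.015
  z -0.06 94 y -0.039 0.038 x -0.011 0.013
  z -0.05 85 y -0.024 0.023 x -0.012 0.012
  z -0.04 70 y -0.025 0.023 x -0.003 0.013
  z -0.03 84 y -0.025 0.021 x -0.012 0.012
  z -0.02 13 y -0.016 0.015 x 0.006 0.011
proj tip expected [170.82462096 228.1641929 ] tcp [182.33091172 226.9670518 ]
```

The camera puts the fingertips at tool z ≈ -16 mm, where 25 mm is stated, so the tool reads about 40 mm too far forward. The start picture shows the tool pointing down, which lets me tell a tool offset from a world offset.

Run:
```python
from h import *
p=np.array([.151,-.503,.218])
for o in(.025,.0,-.016,-.03): print(o,proj('side',p-[0,0,o]).round(1))
im=np.load('side0i.npy');d=np.load('side0.npy');W=cloud('side',d)
m=(np.hypot(W[...,0]-p[0],W[...,1]-p[1])<.12)&(W[...,2]>.06)&(W[...,2]<.45)
P=W[m];print(len(P))
for a in np.arange(.1,.34,.015):
    k=(P[:,2]>a)&(P[:,2]<a+.015)
    if k.sum():print(a.round(3),k.sum(),P[k].min(0).round(3)[:2],P[k].max(0).round(3)[:2],P[k].mean(0).round(3)[:2])
v,u=np.nonzero(m);print(u.min(),u.max(),v.min(),v.max())
# live side view in the present pose, gripper points in tool frame
st=r.read_state();R=Rot.from_quat(st['eef_rot']);p=np.array(st['eef_pos'])
_,d=snap('side');W=np.nan_to_num(cloud('side',d),nan=9).reshape(-1,3);t=R.inv().apply(W-p)
k=(abs(t[:,0])<.06)&(abs(t[:,1])<.06)&(t[:,2]>-.3)&(t[:,2]<.06)&(W[:,2]>.176)
print('side now',k.sum(),t[k].min(0).round(3),t[k].max(0).round(3))
```

```text
0.025 [ 33.7 348.7]
0.0 [ 28.7 334.7]
-0.016 [ 25.3 325.5]
-0.03 [ 22.4 317.2]
4734
0.235 71 [ 0.138 -0.551] [ 0.176 -0.455] [ 0.156 -0.507]
0.25 316 [ 0.128 -0.559] [ 0.177 -0.451] [ 0.16  -0.519]
0.265 298 [ 0.14  -0.559] [ 0.177 -0.451] [ 0.162 -0.524]
0.28 143 [ 0.143 -0.575] [ 0.184 -0.432] [ 0.165 -0.517]
0.295 481 [ 0.142 -0.574] [ 0.185 -0.427] [ 0.172 -0.544]
0.31 404 [ 0.146 -0.571] [ 0.184 -0.442] [ 0.174 -0.539]
0.325 534 [ 0.16 -0.57] [ 0.183 -0.475] [ 0.172 -0.528]
0.34 306 [ 0.163 -0.566] [ 0.183 -0.5  ] [ 0.173 -0.541]
0 35 163 348
side now 53 [ 0.005 -0.042 -0.285] [ 0.039 -0.009 -0.073]
```

The offset lies along the tool axis in both poses (about 39 mm), so the real grasp point is 33 mm behind the reported TCP. I'll compensate for that, tilt the tool to 28° to keep the wrist higher above the clamp, and grip again.

```bash
sed -i 's/def tcp(pt,q,off=.006): return np.asarray(pt)-off\*zax(q).*/OFF=-.039  # measured: real tool frame lies 39 mm behind the reported one\ndef tcp(pt,q,off=.006): return np.asarray(pt)-(off+OFF)*zax(q)/' h.py
sed -i 's/F=np.array(\[.4855,.194\])/F=np.array([.485,.195])/' h.py
python3 - <<'E'
from h import *
q=quat(EY,np.radians(28),1);G=np.r_[F,.083];pre=tcp(G-.068*zax(q),q)
ql=quat(EY,np.radians(120.3),1)
for n,p,qq in(('pre',pre,q),('G',tcp(G,q),q),('lay',tcp([.48,.06,.0216],ql),ql)):
    a=r.solve_ik(list(p),list(qq));print(n,p.round(3),None if a is None else np.round(a,2))
st=r.read_state()
command_gripper(.07,60)
r.move_straight(np.array(st['eef_pos'])-[0,.03,0],speed=.15)
r.move_straight(pre+[0,0,.1],q,speed=.15)
r.move_straight(pre,speed=.15)
hit=r.move_straight(tcp(G,q),speed=.08,max_force=8);print('hit',hit)
f0=np.array(r.read_state()['contact_force'])
command_gripper(.02,60);st=r.read_state();print('grip',st['grip_width'],np.array(st['contact_force'])-f0,st['time_s'])
if st['grip_width']>.027:
    r.move_straight(np.array(st['eef_pos'])+[0,0,.10],speed=.12)
    st=r.read_state();print('lift',st['grip_width'],np.array(st['contact_force'])-f0,st['time_s'])
im,d=snap('side');save(cv2.resize(im[60:300,130:400],None,fx=2.4,fy=2.4),'lifted2.png')
E
```

```text
pre [0.487 0.164 0.099] [-0.39  0.74  1.82  0.95  1.38 -1.04]
G [0.483 0.224 0.068] [-0.28  0.79  1.86  1.05  1.29 -1.09]
lay [ 0.481  0.043 -0.007] [ 0.27  0.7   1.82 -0.69  0.88  0.73]
hit False
grip 0.0307639838558515 [ 1.32204624 -0.64228399  2.40404234] 11.1917
lift 0.03040916773116419 [-0.63403436  0.89365949 -4.19013699] 12.175
```

View pics/lifted2.png

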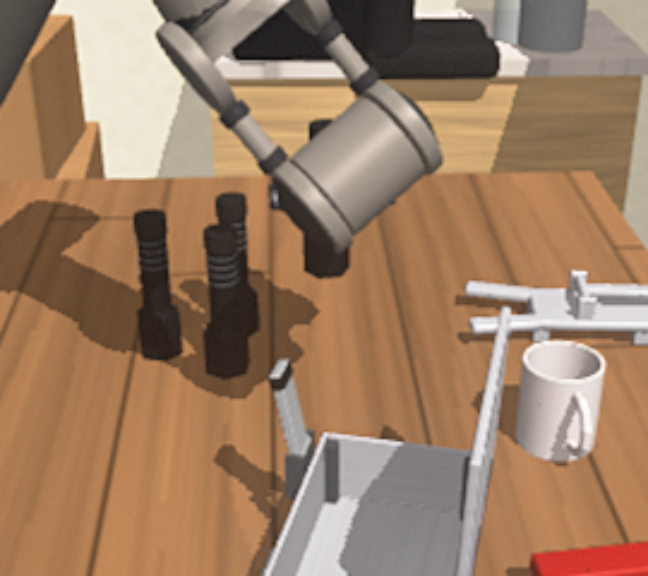

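The flashlight is held and clear of the bench, with its head at about (326,260) in the crop. Now I turn it over and lower it.

Run:
```python
from h import *
ql=quat(EY,np.radians(120.3),1);L=np.array([.48,.06,0])
r.move_straight(tcp(L+[0,0,.13],ql),ql,speed=.08)
st=r.read_state();print(st['grip_width'],st['time_s'])
r.move_straight(tcp(L+[0,0,.04],ql),speed=.1)
im,d=snap('side')
f=[]
hit=r.move_straight(tcp(L+[0,0,.012],ql),speed=.02,max_force=5)
st=r.read_state();gp=np.array(st['eef_pos'])+(.006-.039)*zax(st['eef_rot']);print('hit',hit,'grasp pt',gp.round(4),st['contact_force'],st['time_s'])
im2,d2=snap('side');im3,d3=snap('top');np.save('laid.npy',d2)
save(np.hstack([cv2.resize(im2[90:310,150:400],None,fx=1.55,fy=1.55),cv2.resize(im3[150:370,150:400],None,fx=1.55,fy=1.55)]),'lay.png')
```

```text
0.03025710242027169 14.775
hit True grasp pt [0.4799 0.06   0.0234] [0.31611123 2.24534081 4.93441614] 16.7417
```

View pics/lay.png

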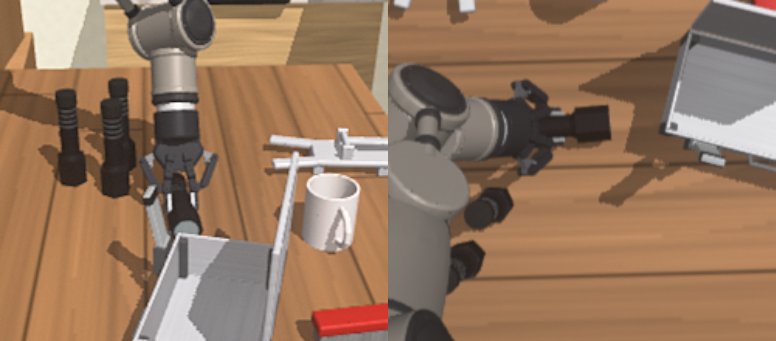

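Contact came at a grasp height of 23.4 mm against 21.6 expected, which confirms the tool offset to about 2 mm. The flashlight lies clear of the box, head at about (597,123) in the right pane. Now I press it home lightly, let go, back off and measure it.

Run:
```python
from h import *
st=r.read_state();p=np.array(st['eef_pos'])
print(r.move_straight(p-[0,0,.002],speed=.01,max_force=4))
for w in(.033,.036,.042,.06): command_gripper(w)
st=r.read_state();print(st['grip_width'],st['contact_force'])
q=st['eef_rot'];r.move_straight(np.array(st['eef_pos'])-.12*zax(q),speed=.15)
qd=quat(EY,np.pi/2,1)
r.reach(list(tcp([.48,.0,.25],qd)+[-.12,0,0]),list(qd))
st=r.read_state();print(st['time_s'])
C=np.array([.48,.06])
for n in('top','side'):
    im,d=snap(n);W=cloud(n,d);np.save(n+'2.npy',d);np.save(n+'2i.npy',im)
    m=(abs(W[...,0]-C[0])<.06)&(abs(W[...,1]-C[1])<.13)&(W[...,2]>.008)&(W[...,2]<.07)&(im.max(2)<90)
    P=W[m];rc=cv2.minAreaRect((P[:,:2]*1e3).astype(np.float32));print(n,len(P),rc,'z',P[:,2].max())
    a=np.radians(rc[2] if rc[1][0]>rc[1][1] else rc[2]+90);u=np.array([np.cos(a),np.sin(a)])
    if u[1]<0:u=-u
    s=(P[:,:2]-np.array(rc[0])/1e3)@u
    for lo,hi in((-.09,-.04),(-.03,.06),(.068,.09)):
        k=(s>lo)&(s<hi)
        if k.sum(): print('  ',lo,k.sum(),'ztop',np.percentile(P[k,2],95).round(4),'lat centre',(((P[k,:2]-np.array(rc[0])/1e3)@np.array([-u[1],u[0]])).min()+((P[k,:2]-np.array(rc[0])/1e3)@np.array([-u[1],u[0]])).max())/2)
    print('  axis deg',np.degrees(np.arctan2(u[1],u[0])))
    if n=='top': save(cv2.resize(im[130:330,180:420],None,fx=2.5,fy=2.5),'laid_top.png')
```

```text
True
0.05987388505809578 [-0.67708145 -0.09453434 -0.40884354]
19.8417
top 1261 ((477.0794677734375, 63.738487243652344), (52.70997619628906, 171.08395385742188), 3.235682487487793) z 0.05162926880132086
   -0.09 464 ztop 0.0482 lat centre 2.8917039561482394e-08
   -0.03 554 ztop 0.0374 lat centre -0.0015010608555158988
   0.068 115 ztop 0.0361 lat centre -0.000842006817850403
  axis deg 93.2356824874878
side 468 ((479.9661865234375, 61.242698669433594), (49.018123626708984, 175.15106201171875), 2.8705596923828125) z 0.05157741973226049
   -0.09 226 ztop 0.0503 lat centre 4.529687251328407e-08
   -0.03 168 ztop 0.04 lat centre -7.231282017161524e-05
   0.068 33 ztop 0.0389 lat centre -0.0003275756961133979
  axis deg 92.87055969238281
```

View pics/laid_top.png

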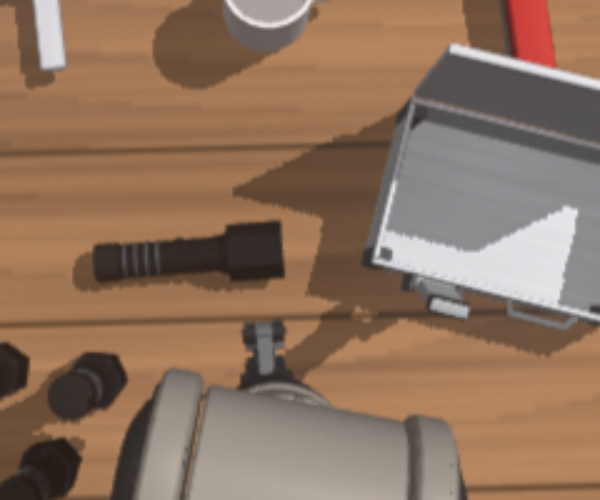

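The flashlight lies flat and free on the bench. Its head is at about (253,250) and its tail at (107,263) in the crop, which gives mid (0.479, 0.0625), axis 93.1°, 52.7 mm across corners and about 48 mm high. Now I take it afresh from above and lay it in the box.

Run:
```python
from h import *
a=np.radians(93.1);u=np.array([np.cos(a),np.sin(a),0]);M=np.array([.479,.0625,0])
qd=quat(a,np.pi/2,1);g=M-.011*u+[0,0,.026]
command_gripper(.06,60)
r.reach(list(tcp(g+[0,0,.12],qd)),list(qd))
r.move_straight(tcp(g+[0,0,.03],qd),speed=.15)
print('hit',r.move_straight(tcp(g,qd),speed=.05,max_force=8))
f0=np.array(r.read_state()['contact_force'])
command_gripper(.02,60);print('grip',r.read_state()['grip_width'])
r.move_straight(tcp(g+[0,0,.214],qd),speed=.15)
st=r.read_state();print(st['grip_width'],np.array(st['contact_force'])-f0,st['time_s'])
qb=quat(YAW+np.pi/2,np.pi/2,1);t=box(0,-.011,.031)
r.move_straight(tcp(t+[0,0,.209],qb),qb,speed=.13)
r.move_straight(tcp(t+[0,0,.10],qb),speed=.13)
im,d=snap('top');save(cv2.resize(im[130:290,280:500],None,fx=3,fy=3),'overbox.png')
st=r.read_state();print(st['grip_width'],st['time_s'])
W=cloud('top',d);L=(W-B);X=L@bx;Y=L@by
m=(im.max(2)<70)&(abs(X)<.07)&(abs(Y)<.13)&(W[...,2]>.08)&(W[...,2]<.165)
print('held px',m.sum(),'x',X[m].min(),X[m].max(),'y',Y[m].min(),Y[m].max())
```

```text
hit False
grip 0.030074462074887065
0.030642894257996735 [ 0.02623929 -0.60500697 -4.08335568] 24.3167
0.03033171530282938 27.75
held px 732 x -0.046301735421553525 0.04508971252311586 y -0.08415805752524752 0.08655247638725516
```

View pics/overbox.png

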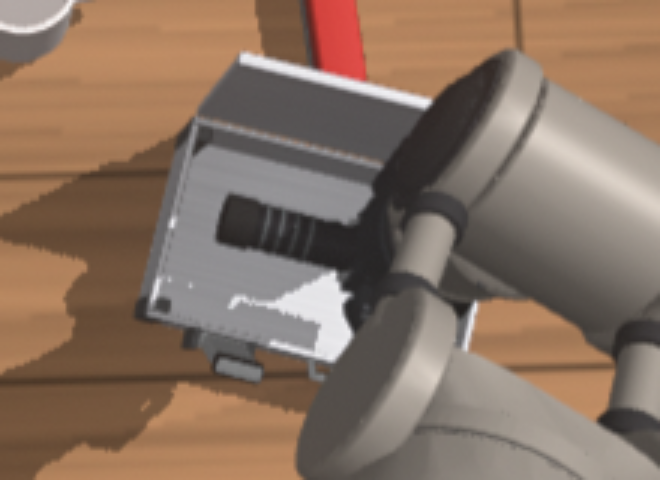

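The held flashlight is lined up with the box, tail at about (240,222) in the crop. In box y it spans -84 to +87 mm, so it sits centred in the 220 mm. Now I lower it in.

Run:
```python
from h import *
qb=quat(YAW+np.pi/2,np.pi/2,1);t=box(0,-.011,.031)
print('early hit',r.move_straight(tcp(t+[0,0,.014],qb),speed=.1,max_force=12))
hit=r.move_straight(tcp(t-[0,0,.006],qb),speed=.02,max_force=5)
st=r.read_state();p=np.array(st['eef_pos']);print('hit',hit,'grasp z',p[2]+.033,st['contact_force'])
for w in(.033,.036,.042,.055): command_gripper(w)
r.move_straight(p+[0,0,.06],speed=.1)
r.move_straight(p+[0,0,.24],speed=.2)
command_gripper(0.0)
r.reach(list(p+[-.15,.15,.24]),list(qb))
st=r.read_state();print(st['time_s'],st['grip_width'])
im,d=snap('top');W=cloud('top',d);L=(W-B);X=L@bx;Y=L@by;Z=W[...,2]
m=(im.max(2)<75)&(abs(X)<.06)&(abs(Y)<.11)&(Z>.012)&(Z<.08)
print('flashlight',m.sum(),'x',X[m].min(),X[m].max(),'y',Y[m].min(),Y[m].max(),'ztop',np.percentile(Z[m],[50,98]))
g=(im.max(2).astype(int)-im.min(2)<30)
c=g&(Z>.1)&(X<-.03)&(X>-.15)&(abs(Y-.06)<.03)&(Z<.19);print('clamp',c.sum(),np.polyfit(Z[c]-.09,X[c],1),Z[c].max(),'y',np.median(Y[c]))
l=g&(Z>.1)&(X>.03)&(X<.14)&(abs(Y)<.11);print('lid',l.sum(),np.polyfit(Z[l]-.0755,X[l],1),Z[l].max())
for n in('top','side'): print(n)
im,d=snap('side');W=cloud('side',d);L=(W-B);X=L@bx;Y=L@by;Z=W[...,2];g=(im.max(2).astype(int)-im.min(2)<30)
c=g&(Z>.1)&(X<-.03)&(X>-.15)&(abs(Y-.06)<.03)&(Z<.19);print('clamp',c.sum(),np.polyfit(Z[c]-.09,X[c],1),Z[c].max(),X[c].min(),X[c].max())
l=g&(Z>.1)&(X>.03)&(X<.14)&(abs(Y)<.11);print('lid',l.sum(),np.polyfit(Z[l]-.0755,X[l],1),Z[l].max())
# feasibility
zt=.025
def s(n,pt,q):
    a=r.solve_ik(list(tcp(pt,q,zt)),list(q));print(n,None if a is None else np.round(a,2))
for tt in(60,70,80,90):
    q=quat(YAW+np.pi,np.radians(tt),1);s(f'lid start {tt}',box(.13,-.02,.2),q);s(f'lid end {tt}',box(-.055,-.02,.083),q)
    q=quat(YAW,np.radians(tt),1);s(f'cl start {tt}',box(-.14,.06,.155),q);s(f'cl end {tt}',box(-.015,.06,.095),q)
```

```text
early hit False
hit True grasp z 0.03154200078398745 [-0.20586366  0.24463454  5.4424038 ]
33.6333 0.0001966265880557089
flashlight 1321 x -0.02639098043667318 0.05999386087900097 y -0.10990523931663053 0.10828155698084774 ztop [0.03965133 0.05381323]
clamp 199 [-0.25403423 -0.07813681] 0.17433263212916847 y 0.0620690522689175
lid 2449 [0.05534178 0.07313888] 0.22715723858310477
top
side
clamp 320 [-0.21372782 -0.07692541] 0.1764242723468703 -0.10261475142336779 -0.07305222820821874
lid 532 [-0.01087664  0.08896372] 0.2286377312284513
lid start 60 [-0.49  1.13  0.23 -0.14  2.29 -1.84]
lid end 60 [-0.55  0.77  1.34 -0.13  1.55 -1.8 ]
cl start 60 [-0.66  0.02  2.34  0.59  0.34  0.68]
cl end 60 None
lid start 70 [-0.5   0.94  0.58 -0.08  1.96 -1.81]
lid end 70 [-0.57  0.66  1.48 -0.1   1.34 -1.82]
cl start 70 [-0.6   0.06  2.2   0.2   0.55  1.1 ]
cl end 70 [-0.5   0.38  1.98  0.18  0.44  1.2 ]
lid start 80 [-0.52  0.8   0.84 -0.04  1.68 -1.81]
lid end 80 [-0.6   0.57  1.63 -0.06  1.12 -1.85]
cl start 80 [-0.55  0.14  2.06  0.07  0.77  1.26]
cl end 80 [-0.48  0.44  1.83  0.05  0.71  1.34]
lid start 90 [-0.54  0.67  1.05 -0.    1.41 -1.83]
lid end 90 [-0.63  0.48  1.77 -0.    0.89 -1.92]
cl start 90 [-0.51  0.22  1.93 -0.    0.99  1.34]
cl end 90 [-0.46  0.51  1.68 -0.    0.96  1.39]
```

The flashlight touched down at a grasp height of 31.5 mm against 31 planned, and its top is about 54 mm up, inside the box. Clamp ≈1.80, lid ≈1.6. Now I shut the lid from behind with closed fingertips.

```bash
cat >> h.py <<'E'
T70=np.radians(70)
def lidpt(th,rho=.13,y=-.03,gap=0.):
    h=.011*abs(-.94*np.sin(th)+.34*np.cos(th))+.008+gap
    return box(.075-rho*np.cos(th)+h*np.sin(th),y,.0755+rho*np.sin(th)+h*np.cos(th))
E
python3 - <<'E'
from h import *
q=quat(YAW+np.pi,T70,1)
go=lambda pt,**k:r.move_straight(tcp(pt,q,.025),**k)
r.reach(list(tcp(box(.0,-.03,.33),q,.025)),list(q))
r.move_straight(tcp(box(.145,-.03,.31),q,.025),q,speed=.2)
go(box(.145,-.03,.20),speed=.2)
f0=np.array(r.read_state()['contact_force'])
for th in(1.6,1.35,1.1,.85,.6,.35,.15):
    hit=go(lidpt(th),speed=.12,max_force=25)
    st=r.read_state();print(th,hit,(np.array(st['contact_force'])-f0).round(1),round(st['time_s'],2))
    if hit: break
E
```

```text
Traceback (most recent call last):
workcell.PlanningError: the arm cannot follow that straight line within its joint ranges
```

Run:
```python
from h import *
for tt in(75,80,85,90,100):
    q=quat(YAW+np.pi,np.radians(tt),1)
    print(tt,[(x,z,None if (a:=r.solve_ik(list(tcp(box(x,-.03,z),q,.025)),list(q))) is None else round(a[2],2)) for x,z in((.145,.28),(.125,.28),(.145,.24),(.125,.24),(.12,.19))])
print(r.read_state()['time_s'])
```

```text
75 [(0.145, 0.28, np.float64(0.4)), (0.125, 0.28, np.float64(0.54)), (0.145, 0.24, np.float64(0.53)), (0.125, 0.24, np.float64(0.65)), (0.12, 0.19, np.float64(0.78))]
80 [(0.145, 0.28, np.float64(0.56)), (0.125, 0.28, np.float64(0.68)), (0.145, 0.24, np.float64(0.67)), (0.125, 0.24, np.float64(0.77)), (0.12, 0.19, np.float64(0.89))]
85 [(0.145, 0.28, np.float64(0.71)), (0.125, 0.28, np.float64(0.8)), (0.145, 0.24, np.float64(0.8)), (0.125, 0.24, np.float64(0.89)), (0.12, 0.19, np.float64(1.0))]
90 [(0.145, 0.28, np.float64(0.83)), (0.125, 0.28, np.float64(0.92)), (0.145, 0.24, np.float64(0.92)), (0.125, 0.24, np.float64(1.0)), (0.12, 0.19, np.float64(1.1))]
100 [(0.145, 0.28, np.float64(1.06)), (0.125, 0.28, np.float64(1.13)), (0.145, 0.24, np.float64(1.13)), (0.125, 0.24, np.float64(1.2)), (0.12, 0.19, np.float64(1.3))]
35.2333
```

Run:
```python
from h import *
q=quat(YAW+np.pi,T70,1);q85=quat(YAW+np.pi,np.radians(85),1)
go=lambda pt,**k:r.move_straight(tcp(pt,q,.025),**k)
r.move_straight(tcp(box(.02,-.03,.29),q85,.025),q85,speed=.15)
r.move_straight(tcp(box(.14,-.03,.28),q85,.025),q85,speed=.18)
r.move_straight(tcp(box(.135,-.03,.205),q,.025),q,speed=.15)
f0=np.array(r.read_state()['contact_force'])
for th in(1.6,1.35,1.1,.85,.6,.35,.15):
    hit=go(lidpt(th),speed=.12,max_force=25)
    st=r.read_state();print(th,hit,(np.array(st['contact_force'])-f0).round(1),round(st['time_s'],2))
    if hit: break
```

```text
1.6 False [ 0.4 -0.1 -0.7] 37.63
1.35 False [-0.9 -1.4 -0.3] 38.07
1.1 False [-0.5 -0.5 -1. ] 38.5
0.85 False [ 0.2 -0.2 -0.8] 38.94
0.6 False [-0.8 -0.2 -0.8] 39.38
0.35 False [-0.1 -0.6  0.4] 39.83
0.15 False [-0.5  0.1 -0.6] 40.17
```

There was no pushing force on the way, so I'm checking where the lid is.

Run:
```python
from h import *
it,dt=snap('top');i2,d2=snap('side')
save(np.hstack([cv2.resize(it[120:300,300:500],None,fx=1.9,fy=1.9),cv2.resize(i2[150:350,190:390],None,fx=1.9,fy=1.71)]),'lid1.png')
st=r.read_state();tip=np.array(st['eef_pos'])+(.025-.039)*zax(st['eef_rot']);l=tip-B
print('tip box',l@bx,l@by,l[2])
```

```text
tip box -0.05121448803031302 -0.030166022928489755 0.10578293517955105
```

View pics/lid1.png

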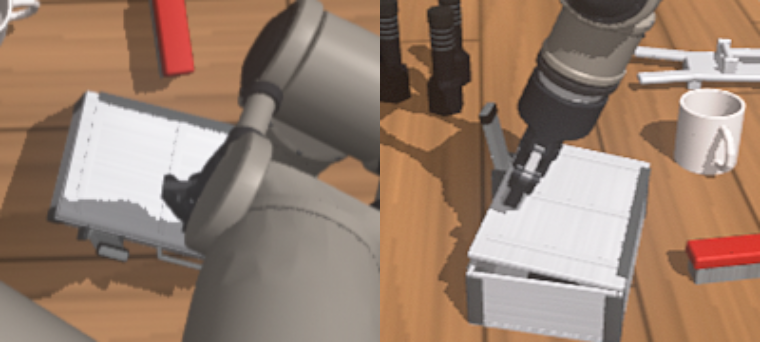

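The lid did follow the fingertips and is nearly shut: a thin gap shows along its front edge at about (500,270). Now the last press.

```bash
cat >> h.py <<'E'
def lidstate():
    for n in('top','side'):
        im,d=snap(n);W=cloud(n,d);L=W-B;X=L@bx;Y=L@by;Z=W[...,2]
        m=(abs(X)<.068)&(abs(Y)<.108)&(Z>.06)&(Z<.1)&(im.min(2)>90)&((Y<.03)|(Y>.09))
        print(n,'lid px',m.sum(),'z=a+b x',np.polyfit(X[m],Z[m],1).round(4),'med',np.median(Z[m]).round(4))
        c=(X>-.13)&(X<.02)&(abs(Y-.06)<.012)&(Z>.086)&(Z<.19)
        if c.sum()>5: print(n,'clamp px',c.sum(),'x',X[c].min().round(3),X[c].max().round(3),'z',Z[c].min().round(3),Z[c].max().round(3))
E
python3 - <<'E'
from h import *
q=quat(YAW+np.pi,T70,1)
f0=np.array(r.read_state()['contact_force'])
r.move_straight(tcp(lidpt(.04),q,.025),speed=.06,max_force=25)
hit=r.move_straight(tcp(lidpt(-.09),q,.025),speed=.03,max_force=15)
st=r.read_state();print(hit,(np.array(st['contact_force'])-f0).round(1),'tip z',(np.array(st['eef_pos'])-.014*zax(st['eef_rot']))[2],'shut expects',lidpt(0)[2])
r.hold(.2)
p=np.array(st['eef_pos']);r.move_straight(p+[0,0,.15],speed=.2)
print(r.read_state()['time_s']);lidstate()
E
```

```text
True [0.4 0.3 7.4] tip z 0.08628007578089011 shut expects 0.08724
42.1
top lid px 3268 z=a+b x [0.0031 0.0826] med 0.0826
top clamp px 156 x -0.106 0.008 z 0.086 0.176
side lid px 3618 z=a+b x [0.0016 0.0853] med 0.0852
side clamp px 262 x -0.103 0.018 z 0.086 0.177
```

The lid is shut: its face measures 82.6 and 85.2 mm in the two views against 83.5 expected, with a slope under 0.004. Now the clamp lever.

Run:
```python
from h import *
t=np.radians(80);q=quat(YAW,t,0);rho=.072
def cp(th):
    h=.005+.011*abs(-np.sin(t)*np.sin(th)+np.cos(t)*np.cos(th))
    return box(-.083+rho*np.cos(th)-h*np.sin(th),.06,.09+rho*np.sin(th)+h*np.cos(th))
go=lambda pt,**k:r.move_straight(tcp(pt,q,.025),**k)
pts=[cp(a) for a in(1.85,1.6,1.35,1.1,.85,.6,.35,.12)]
assert all(r.solve_ik(list(tcp(x,q,.025)),list(q)) is not None for x in pts)
r.move_straight(tcp(box(-.15,.06,.29),q,.025),q,speed=.15)
go(box(-.15,.06,.165),speed=.15)
f0=np.array(r.read_state()['contact_force'])
for x in pts:
    if go(x,speed=.1,max_force=25): print('hit',x);break
f1=np.array(r.read_state()['contact_force'])-f0
hit=go(cp(-.12),speed=.03,max_force=15)
st=r.read_state();print(f1.round(1),hit,(np.array(st['contact_force'])-f0).round(1),'tip z',(np.array(st['eef_pos'])-.014*zax(st['eef_rot']))[2],'down expects',cp(0)[2])
r.hold(.2)
p=np.array(st['eef_pos']);r.move_straight(p+[0,0,.12],speed=.2)
r.reach(list(p+[-.12,.15,.2]),list(q))
print(r.read_state()['time_s']);lidstate()
it,_=snap('top');i2,_=snap('side')
save(np.hstack([cv2.resize(it[30:350,130:490],None,fx=1.1,fy=1.5),cv2.resize(i2[130:350,180:400],None,fx=1.8,fy=480/220)]),'end.png')
```

```text
[ 0.5 -0.4  1.1] True [-3.3  1.5 10.7] tip z 0.09629800912218671 down expects 0.09691012995433623
49.325
top lid px 4601 z=a+b x [0.0024 0.0826] med 0.0826
top clamp px 489 x -0.09 0.014 z 0.086 0.099
side lid px 3631 z=a+b x [0.0016 0.0853] med 0.0852
side clamp px 321 x -0.085 0.02 z 0.086 0.1
```

View pics/end.png

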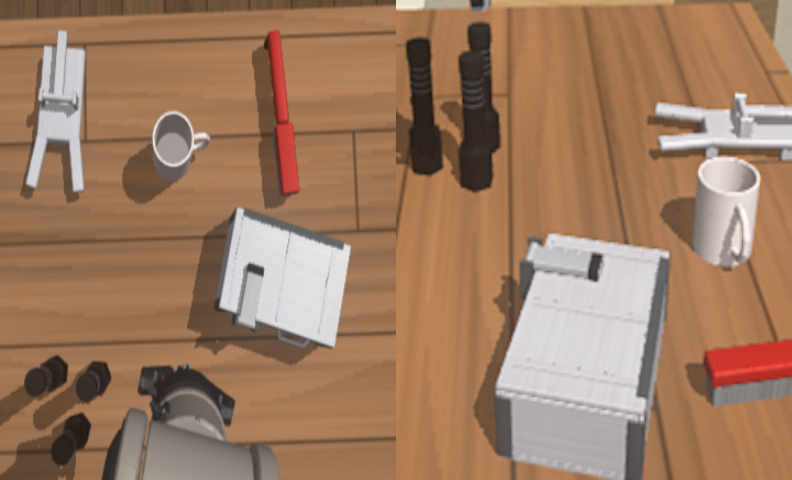

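The lid is shut and the clamp lies on it, at (252,295) on the left and (568,262) on the right. The mug, brush, jack and the other flashlights are where they were. I check the bar's slope in numbers, then hand in.

Run:
```python
from h import *
sl=[]
for n in('top','side'):
    im,d=snap(n);W=cloud(n,d);L=W-B;X=L@bx;Y=L@by;Z=W[...,2]
    c=(X>-.075)&(X<-.005)&(abs(Y-.06)<.01)&(Z>.089)&(Z<.12)
    b=np.polyfit(X[c],Z[c],1);sl.append(b[0]);print(n,c.sum(),'slope',b.round(3),'median z',np.median(Z[c]).round(4))
if np.mean(sl)<.05: r.hold(.3);r.finish_job();print('done',r.read_state()['time_s'])
```

```text
top 311 slope [0.011 0.094] median z 0.0939
side 180 slope [0.004 0.097] median z 0.0968
the job is handed in; nothing more can be done
the job is handed in; nothing more can be done
```

The job is handed in at about 50 s. The flashlight that stood farthest from the base was lowered onto its side on the bench and let go. I then picked it up afresh from above, laid it in the box, shut the lid and swung the clamp down.

**Last checks**
- **Flashlight:** it touched the box floor at a grasp height of 31.5 mm (31 planned). Its top was about 54 mm up, below the rim, and it sat centred along the box. It was not visible again once the lid was shut.
- **Lid:** the outer face measured 82.6 and 85.2 mm in the two views (83.5 expected), with a slope of 0.0024 or less.
- **Clamp:** the bar's top measured 93.9 and 96.8 mm (95 expected), with a slope of 0.011 or less.
- **Other things:** the mug, snow brush, boot jack and the other flashlights look unmoved in the last picture.

**What went wrong or disagreed**
- **First grasp missed:** the gripper closed on nothing because the real tool sits about 39 mm behind its reported position. I measured that with the camera and corrected for it. The flashlight was not disturbed, and the contact height on the bench later agreed to 2 mm.
- **Clamp brushed:** on the first approach the wrist touched the clamp lever and pushed it further open, to about its 1.8 rad limit. The force of that touch was not measured.
- **Lid force not confirmed:** while I pushed the lid over, the force reading stayed near 1 N, below the 2 to 5 N expected. The pictures showed that the lid did follow.

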